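# Unlatch the paint box: safety slide, then lever

### The job

Unlatch the closed paint box: with closed fingertips push the orange safety slide on its front latch to the left, feeling gently for the stop, since the lever only frees right at the stop and the slide breaks if forced (never over 12 N). Then take the red grip of the latch lever, swing it right up towards you until it stands fully open and the lid springs ajar, and let go. Leave the other things on the table where they are.

Things in the scene. Friction and masses are not known exactly. Their poses are not given: they have to be found in the camera images.
- slide_grip (a point): Centre of the orange safety slide, a ribbed block 18 (x) by 12 (y) by 18 mm tall on top of the dark latch housing, 9.5 mm above the housing's top. Axes are the box's; it releases along +y (to the left, towards the lever). Push its -y face with closed fingertips; do not pinch it
- safety_slide (a joint): Slide travel along +y in m, 0 to 0.003 at the start. About 2 N moves it, 3 to 4 N over the last 8 mm, then a solid stop; it stays where left. The stop lies hidden anywhere from 11 to 37 mm, new every time; only within about 1 mm of the stop is the lever free, so feel for it (6 to 7 N there is firm and safe). Finger force over 12 N breaks the slide
- lever_grip (a point): Centre of the lever's red grip, a round bar of diameter 18 mm, 22 mm long along y, 30 mm above the lid when the lever is down. Pinch its end faces from above, fingers closing along y. Axes turn with the lever and equal the box's when it is down
- latch_lever (a joint): Lever angle in rad: 0 = down, lying back over the lid; grows as the grip is lifted and swings up and towards the robot (box -x); stop at 1.6. Stiff hinge, about 3 N at the grip, stays where left. Until the slide is home it has only about 0.04 rad of play and then gives a little under load
- latch_hinge (a point): Middle of the lever's hinge axis, 66 mm above the table; fixed to the box, axes are the box's (y is the hinge axis). With the lever down the grip's centre lies 64 mm in +x and 42 mm above it (radius 76.6 mm)
- paint_box_lid (a joint): lid angle of the paint box in rad, 0 = shut. Hidden springs lift it by about 0.1 rad by themselves as soon as the lever is off it
- sanding_block: wooden sanding block 48x76x27 mm; bystander on the table; origin at the centre of its underside
- twig_whisk: twig brush, 192 mm long; bystander on the table; origin at the centre of its underside
- eraser: grey eraser 22x42x12 mm; bystander on the table; origin at the centre of its underside
- pigment_jar: small glass jar with cork, 46 mm wide, 71 tall; bystander on the table; origin at the centre of its underside
- paint_tube: paint tube, 34x125x23 mm; bystander on the table; origin at the centre of its underside
- paint_box: Closed wooden box fixed to the table, 250 (x) by 340 (y) mm, lid top 78 mm above the table. Origin: centre of its underside; x points from its front (latch) to its hinged back, y to the left, z up. The small brass hook on its front is already undone
- latch_housing: Dark metal latch housing on the box's front, 49 (x) by 124 (y) mm, top 60 mm above the table; its origin and axes are the box's, its middle lies at x = -153, y = +25 mm there. Above it only the slide and lever stand; the 80 mm on the -y side of the slide are clear. The lid's front edge is 27 mm in +x from the slide's centre

How it is judged:
By the outcome, as a careful person would: the job done as asked, in the order asked, and still so for the second after the job is handed in, with the robot touching nothing.
It also fails if it takes over 59 s, if anything falls off the work surface, if the arm or the gripper's body presses on something with over 40 N, if the wrist force passes 120 N, or if a joint passes its speed limit or range.

### The arm

A 6-joint arm with a two-finger parallel gripper is mounted at the origin on a cart in front of the work surface, level with it; the furniture and walls round the work are solid. World frame = base frame: x ahead of the robot, y to its left, z up, the work surface at z = 0. Lengths are in mm, angles in rad, forces in N, time in s.
With the tool pointing down it reaches from about 300 to 775 mm from the base axis. Payload 14.6 kg.
Tool frame: the origin (TCP) lies midway between the tips of the shut fingers; the grasp point (between the pads) lies 19 mm behind it (manip.grip_point_offset is the distance from the TCP to the grasp point, in mm); x points along the fingers, z is the direction in which the jaws open and shut, and the axes are right-handed (so a half turn about x gives the same grasp; the last joint's range is limited). The gripper opens to 94 mm and grips with 3 to 60 N. Pads are 16 mm wide; open, the fingers measure 119 mm over their backs; the gripper's body (75 mm by 177 mm) begins 78 mm behind the grasp point.
Start: joints at [1.091, 0.3, 1.521, -0, 1.321, -0.067], TCP at [220.643, 503.792, 205.446] pointing down, gripper open.
Joint ranges: [-3.03, 3.03], [-0.79, 2.21], [0.23, 2.52], [-1.04, 4.18], [0, 3.07], [-2.55, 2.55]. Speed limits (rad/s): [2.22, 2.22, 2.57, 3.14, 3.14, 3.14].

### API

Orientations are given as [roll, pitch, yaw] about the fixed x, y, z axes, in that order (R = Rz(yaw) Ry(pitch) Rx(roll)).
In Python, from cell import manip, camera, calibration, order gives the robot as it stands.
- The arm moves only by the tool jog_arm, never from a script. Its arguments are lists of equal length, an entry for each row: "turn": the turn, a rotation vector about the tool's x, y, z in degrees, a list of three; "dp": the shift along the tool's x, y, z in cm, a list of three; "gripper": the closure, from 0 (fully open) to 1 (shut). In form: {"turn": [[ax, ay, az], ...], "dp": [[tx, ty, tz], ...], "gripper": [gripper, ...]}. A call has 1 to 8 rows; each row shifts and turns the pose as measured when the row begins, along the tool's axes as they then stand; what a row does not reach is not made up. A row lasts 1/8 s, in which the tool goes at most 62.5 mm and 10.7 degrees, less where a joint would pass 70% of its speed; a pose out of reach is approached as far as the arm can. A call is refused whole if a number of a shift passes 6.25 or a number of a turn 10.7, either way. A call with a gripper value outside its range is refused whole. The fingers move at their own pace and stop on an object; "grip_force" is the grip in N (left out, the last holds). Time passes only in rows, so rows that do not move let the fingers close. It gives the time, the measured TCP pose, the force and the opening at its end, in the units of the state.
- manip.read_state(): the state, without advancing time (a new reading comes with each control period).
- camera(name): name is "scene" or "top" or "wrist"; returns (picture, depth): 480x640x3 uint8, red, green, blue; 480x640 float32, mm along the optical axis (not along the pixel's ray), 0 where there is no reading.
- calibration(name): a dict with "K" (3x3 intrinsics, pixels), "world_from_camera" (4x4, takes a point from camera to world coordinates). Camera axes: x right, y down, z forward; pixel columns grow to the right and rows downward; lengths in mm; the calibration is good to about 2 mm. A picture is of the moment at which its call begins: read the wrist's pose just before it. calibration takes no time and is no camera call; for the wrist camera it gives the pose at the moment of the call.
- order.sign_off(): hands the job in, once; it reports no verdict.
The state is a dict: "clock": time; "joints": joint angles; "qd": joint speeds; "effort": joint torques, N m; "eef_pos": TCP position; "eef_rot": TCP orientation; "wrist_force": force on the tool from outside, world axes, zero at the start; "moment": the same for the moment, N m; "finger_gap": finger opening in mm.
Only numpy, scipy, OpenCV 4.12 (cv2) and the standard library are available. Lean on these libraries where they do the work, as an engineer would, in place of code of your own. Each camera call takes 0.05 s, during which the arm holds its last target.

## Working session

There is one attempt and no reset: what is moved stays moved. The work goes in short steps, Python scripts to look and compute and a tool call to move; the robot and the scene stay as the last step left them, time stands still between calls to the robot, and variables do not carry over. Pictures are saved under pics/ and viewed, and the job is handed in when it is done.

Besides the shell and the picture viewer there is one more tool, called as name(argument=value, ...) on one line, values as JSON. jog_arm: Moves the arm, as the interface text tells. Its arguments: {"type":"object","properties":{"turn":{"type":"array","items":{"type":"array","items":{"type":"number"}}},"dp":{"type":"array","items":{"type":"array","items":{"type":"number"}}},"gripper":{"type":"array","items":{"type":"number"}},"grip_force":{"type":"number"}},"required":["turn","dp","gripper"]}

```bash
mkdir -p pics; cat > h.py <<'E'
import numpy as np, cv2
from cell import manip, camera, calibration, order
def save(n,img): cv2.imwrite('pics/'+n+'.png', img[:,:,::-1])
def pts(name,d):
    c=calibration(name);K=np.array(c['K']);T=np.array(c['world_from_camera'])
    v,u=np.mgrid[0:480,0:640]
    P=np.stack([(u-K[0,2])/K[0,0]*d,(v-K[1,2])/K[1,1]*d,d],-1)
    return P@T[:3,:3].T+T[:3,3]
E
python3 - <<'E'
from h import *
print(manip.read_state(), manip.grip_point_offset)
for n in ('scene','top'):
    i,d=camera(n); save(n+'1',i); np.savez(n+'1.npz',i=i,d=d); print(n,calibration(n))
E
```

```text
{'clock': 0.0, 'joints': array([ 1.09141197e+00,  3.00477738e-01,  1.52158811e+00, -5.92124323e-05,
        1.32071378e+00, -6.65926216e-02]), 'qd': array([ 8.69534817e-05, -5.55266219e-04,  1.39125910e-05,  1.52374294e-04,
        1.86928301e-04,  7.58647897e-04]), 'effort': array([-7.90186514e-04, -5.31798220e+01, -3.52732229e+01,  7.08582834e-02,
        2.43041193e-02, -1.08804354e-04]), 'eef_pos': array([220.53042475, 503.55566845, 204.87972029]), 'eef_rot': array([ 3.12328075,  1.56960796, -2.00188528]), 'wrist_force': array([-0.44933459, -0.16246994,  0.91942054]), 'moment': array([ 0.00674715,  0.04323571, -0.04357174]), 'finger_gap': 93.77622163862229} 18.8
scene {'K': array([[518.50200405,   0.        , 315.2551909 ],
       [  0.        , 518.50200405, 238.22560612],
       [  0.        ,   0.        ,   1.        ]]), 'world_from_camera': array([[ 6.21389367e-01, -4.31691154e-01,  6.53848608e-01,
        -2.38854196e+02],
       [-7.83488309e-01, -3.37446467e-01,  5.21800682e-01,
        -6.36434480e+02],
       [-4.61783603e-03, -8.36524135e-01, -5.47910619e-01,
         8.17500641e+02],
       [ 0.00000000e+00,  0.00000000e+00,  0.00000000e+00,
         1.00000000e+00]])}
top {'K': array([[489.27927237,   0.        , 317.92836478],
       [  0.        , 489.27927237, 227.31821295],
       [  0.        ,   0.        ,   1.        ]]), 'world_from_camera': array([[-1.24620022e-02, -9.97253163e-01,  7.30125131e-02,
         5.27916586e+02],
       [-9.99416406e-01,  1.47449572e-02,  3.08128794e-02,
         1.71592004e+00],
       [-3.18048079e-02, -7.25859132e-02, -9.96854924e-01,
         1.28473386e+03],
       [ 0.00000000e+00,  0.00000000e+00,  0.00000000e+00,
         1.00000000e+00]])}
```

View pics/scene1.png

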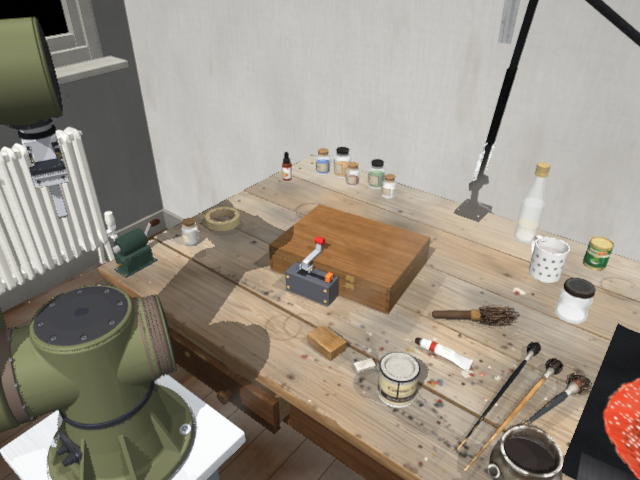

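View pics/top1.png

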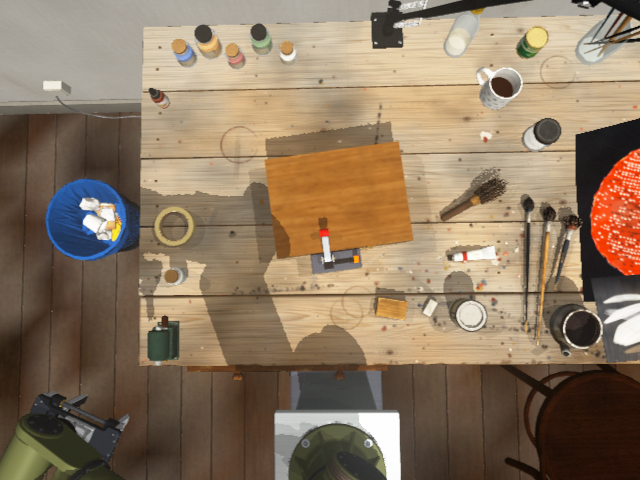

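The top view shows the box around (340,200), with the orange slide at (356,259) and the red grip at (325,233). In the scene view they are at (329,276) and (319,240). Next I measure.

```bash
python3 - <<'E'
from h import *
def masks(i):
    hsv=cv2.cvtColor(i,cv2.COLOR_RGB2HSV);h,s,v=[hsv[...,k].astype(int) for k in range(3)]
    return ((h>=10)&(h<=22)&(s>215)&(v>200), ((h<=4)|(h>=176))&(s>190)&(v>120))
for n,roi in (('top',(300,370,215,275)),('scene',(280,345,225,300))):
    z=np.load(n+'1.npz');i,d=z['i'],z['d'];P=pts(n,d)
    R=np.zeros((480,640),bool);R[roi[2]:roi[3],roi[0]:roi[1]]=1
    for nm,m in zip(('orange','red'),masks(i)):
        m=m&R; v,u=np.nonzero(m)
        print(n,nm,m.sum(),u.min(),u.max(),v.min(),v.max(),u.mean(),v.mean())
        p=P[m&(d>0)];print(np.percentile(p,[5,50,95],axis=0).round(1).tolist())
z=np.load('top1.npz');i,d=z['i'],z['d'];P=pts('top',d)
m=((P[...,2]>70)&(P[...,2]<86)).astype(np.uint8);m[:130]=0;m[270:]=0;m[:,:250]=0;m[:,425:]=0
m=cv2.morphologyEx(m,cv2.MORPH_OPEN,np.ones((7,7)))
q=P[m>0];print(len(q),np.median(q[:,2]))
r=cv2.minAreaRect(q[:,:2].astype(np.float32));print(r,cv2.boxPoints(r))
# housing
m=((P[...,2]>52)&(P[...,2]<66)).astype(np.uint8);m[:240]=0;m[275:]=0;m[:,:300]=0;m[:,370:]=0
q=P[m>0];print(len(q),np.median(q[:,2]));print(cv2.minAreaRect(q[:,:2].astype(np.float32)))
save('topz',cv2.resize(i[200:290,280:400],None,fx=6,fy=6,interpolation=cv2.INTER_CUBIC))
z=np.load('scene1.npz');save('scz',cv2.resize(z['i'][220:310,270:370],None,fx=6,fy=6,interpolation=cv2.INTER_CUBIC))
E
```

```text
top orange 27 354 358 256 262 355.6666666666667 258.7037037037037
[[532.0, -57.7, 74.3], [537.0, -52.4, 78.3], [544.3, -48.6, 82.8]]
top red 57 320 328 229 236 323.82456140350877 232.28070175438597
[[594.8, 15.8, 111.4], [601.9, 23.5, 116.8], [609.3, 33.0, 120.0]]Traceback (most recent call last):
  File "<stdin>", line 10, in <module>
    return umr_minimum(a, axis, None, out, keepdims, initial, where)
ValueError: zero-size array to reduction operation minimum which has no identity
```

```bash
python3 - <<'E'
from h import *
def masks(i):
    hsv=cv2.cvtColor(i,cv2.COLOR_RGB2HSV);h,s,v=[hsv[...,k].astype(int) for k in range(3)]
    return ((h>=7)&(h<=24)&(s>205)&(v>150), ((h<=4)|(h>=176))&(s>190)&(v>120))
for n,roi in (('top',(300,370,215,275)),('scene',(280,345,225,300))):
    z=np.load(n+'1.npz');i,d=z['i'],z['d'];P=pts(n,d)
    R=np.zeros((480,640),bool);R[roi[2]:roi[3],roi[0]:roi[1]]=1
    for nm,m in zip(('orange','red'),masks(i)):
        m=m&R; v,u=np.nonzero(m)
        if len(u)==0: print('none');continue
        print(n,nm,m.sum(),u.min(),u.max(),v.min(),v.max(),u.mean(),v.mean())
        p=P[m&(d>0)];print(np.percentile(p,[5,50,95],axis=0).round(1).tolist())
z=np.load('top1.npz');i,d=z['i'],z['d'];P=pts('top',d)
m=((P[...,2]>70)&(P[...,2]<86)).astype(np.uint8);m[:130]=0;m[270:]=0;m[:,:250]=0;m[:,425:]=0
m=cv2.morphologyEx(m,cv2.MORPH_OPEN,np.ones((7,7)))
q=P[m>0];print(len(q),np.median(q[:,2]))
r=cv2.minAreaRect(q[:,:2].astype(np.float32));print(r,cv2.boxPoints(r))
m=((P[...,2]>52)&(P[...,2]<66)).astype(np.uint8);m[:240]=0;m[275:]=0;m[:,:300]=0;m[:,370:]=0
q=P[m>0];print(len(q),np.median(q[:,2]));print(cv2.minAreaRect(q[:,:2].astype(np.float32)))
save('topz',cv2.resize(i[200:290,280:400],None,fx=6,fy=6,interpolation=cv2.INTER_CUBIC))
z=np.load('scene1.npz');save('scz',cv2.resize(z['i'][220:310,270:370],None,fx=6,fy=6,interpolation=cv2.INTER_CUBIC))
E
```

```text
top orange 35 319 358 230 262 350.34285714285716 254.88571428571427
[[531.9, -58.2, 74.5], [539.3, -51.1, 78.9], [600.8, 35.3, 118.7]]
top red 57 320 328 229 236 323.82456140350877 232.28070175438597
[[594.8, 15.8, 111.4], [601.9, 23.5, 116.8], [609.3, 33.0, 120.0]]
none
scene red 54 315 323 237 244 319.22222222222223 240.05555555555554
[[595.7, 12.9, 105.8], [600.4, 21.4, 113.5], [607.2, 31.3, 119.2]]
12898 79.37636554442099
((685.8636474609375, -9.693145751953125), (250.1260528564453, 338.671875), 6.805330753326416) [[ 541.6161   143.63022]
 [ 581.74744 -192.65555]
 [ 830.1112  -163.01651]
 [ 789.97986  173.26926]]
838 60.86499139540581
((532.9340209960938, 6.903831481933594), (50.564125061035156, 151.54379272460938), 6.918645858764648)
```

View pics/topz.png

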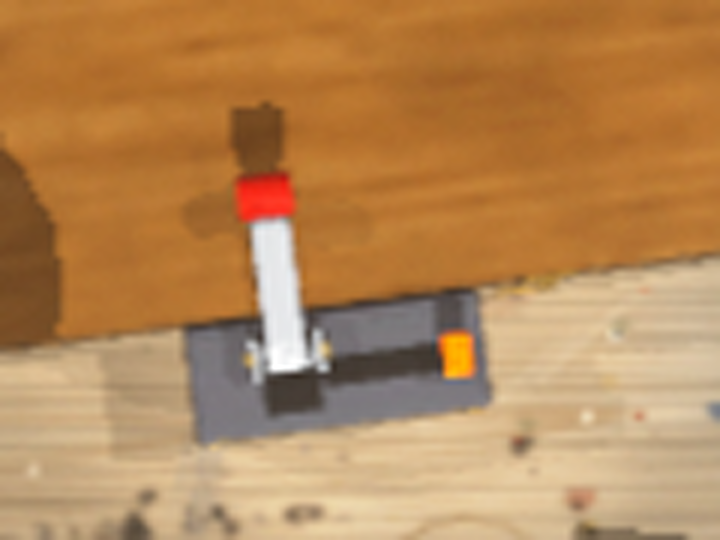

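View pics/scz.png

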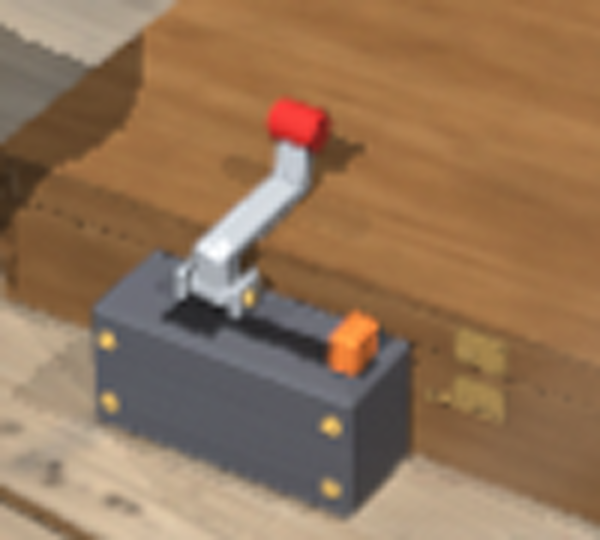

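```bash
cat >> h.py <<'E'
from scipy.spatial.transform import Rotation as R_
YAW=np.radians(6.8)
bx=np.array([np.cos(YAW),np.sin(YAW),0]);by=np.array([-np.sin(YAW),np.cos(YAW),0])
O=np.array([685.9,-9.7,0])
def w(x,y,z): return O+bx*x+by*y+np.array([0,0,z])
def box(p): q=np.array(p)-O; return np.array([q@bx,q@by,q[2]])
def goal(p):
    s=manip.read_state(); R=R_.from_euler('xyz',s['eef_rot']).as_matrix()
    best=None
    for sg in (1,-1):
        x=np.array([0,0,-1.]);z=sg*by;G=np.stack([x,np.cross(z,x),z],1)
        rv=R_.from_matrix(R.T@G).as_rotvec(degrees=True)
        if best is None or np.linalg.norm(rv)<np.linalg.norm(best): best=rv
    print('t',s['clock'],'box',box(s['eef_pos']).round(1),'F_box',(np.array([bx,by,[0,0,1]])@s['wrist_force']).round(2),'gap',round(s['finger_gap'],1))
    print('tool axes in box\n',(np.array([bx,by,[0,0,1]])@R).round(3))
    print('turn',best.round(2),'dp cm',(R.T@(np.array(p)-s['eef_pos'])/10).round(2))
E
python3 -c "
from h import *
goal(w(-190,-70,200)); print(manip.read_state()['joints'], w(-190,-70,200))"
```

```text
t 0.1 box [-401.3  564.8  204.9] F_box [ 0.65 -1.   -0.09] gap 93.8
tool axes in box
 [[-0.001 -0.862  0.507]
 [-0.001  0.507  0.862]
 [-1.     0.    -0.001]]
turn [-3.045e+01 -6.000e-02 -2.000e-02] dp cm [  0.54 -50.39 -44.01]
[ 1.09141095e+00  3.00393680e-01  1.52153135e+00 -1.89808977e-05
  1.32066831e+00 -6.66024252e-02] [ 505.52483124 -101.70433955  200.        ]
```

jog_arm(turn=[[-10.15,0,0],[-10.15,0,0],[-10.15,0,0],[0,0,0],[0,0,0],[0,0,0],[0,0,0],[0,0,0]], dp=[[0,0,0],[0,0,0],[0,0,0],[0,-2,-5.8],[0,-2,-5.8],[0,-2,-5.8],[0,-2,-5.8],[0,-2,-5.8]], gripper=[0,0,0,0,0,0,0,0])

```text
clock: 1.1
eef_pos: [359.7, 224.9, 202.8]
eef_rot: [2.455, 1.565, -2.114]
wrist_force: [0.4, 0.8, -0.0]
finger_gap: 94.0
```

```bash
python3 -c "
from h import *
goal(w(-190,-70,200)); print(manip.read_state()['joints'])"
```

```text
t 1.1 box [-296.1  271.6  202.8] F_box [ 0.5   0.7  -0.02] gap 94.0
tool axes in box
 [[-0.003 -1.    -0.024]
 [-0.004 -0.024  1.   ]
 [-1.     0.004 -0.004]]
turn [ 1.4  -0.25 -0.2 ] dp cm [  0.39  -9.78 -34.41]
[ 0.47433337  0.02081805  1.85138973 -0.00312643  1.27422652 -1.23857293]
```

jog_arm(turn=[[1.4,0,0],[0,0,0],[0,0,0],[0,0,0],[0,0,0],[0,0,0],[0,0,0]], dp=[[0,-1.5,-5.5],[0,-1.5,-5.5],[0,-1.5,-5.5],[0,-1.5,-5.5],[0,-1.5,-5.5],[0,-1.5,-5.5],[0,0,0]], gripper=[0,0,0,0,0,0,0])

```text
clock: 1.98
eef_pos: [491.4, -106.2, 203.0]
eef_rot: [2.293, 1.565, -2.306]
wrist_force: [-1.5, 0.1, -1.0]
finger_gap: 94.0
```

```bash
python3 -c "
from h import *
goal(w(-190,-70,200)); print(manip.read_state()['joints'])
c=calibration('wrist');i,d=camera('wrist');save('w1',i);np.savez('w1.npz',i=i,d=d,K=c['K'],T=c['world_from_camera']);print(c)"
```

```text
t 1.975 box [-204.5  -72.8  203. ] F_box [-1.45  0.25 -1.03] gap 94.0
tool axes in box
 [[-0.004 -1.     0.005]
 [-0.004  0.005  1.   ]
 [-1.     0.004 -0.004]]
turn [-0.3  -0.23 -0.26] dp cm [ 0.29 -1.45  0.29]
[-0.28287345  0.1985659   1.65342531 -0.00558395  1.29221257 -1.9654973 ]
{'K': array([[363.92881694,   0.        , 316.33750912],
       [  0.        , 363.92881694, 239.25877334],
       [  0.        ,   0.        ,   1.        ]]), 'world_from_camera': array([[-1.12396830e-01,  9.60371391e-01,  2.55056356e-01,
         4.15670811e+02],
       [ 9.93656829e-01,  1.09563803e-01,  2.53353273e-02,
        -1.14840611e+02],
       [-3.61362064e-03,  2.56286100e-01, -9.66594215e-01,
         3.83638471e+02],
       [ 0.00000000e+00,  0.00000000e+00,  0.00000000e+00,
         1.00000000e+00]])}
```

View pics/w1.png

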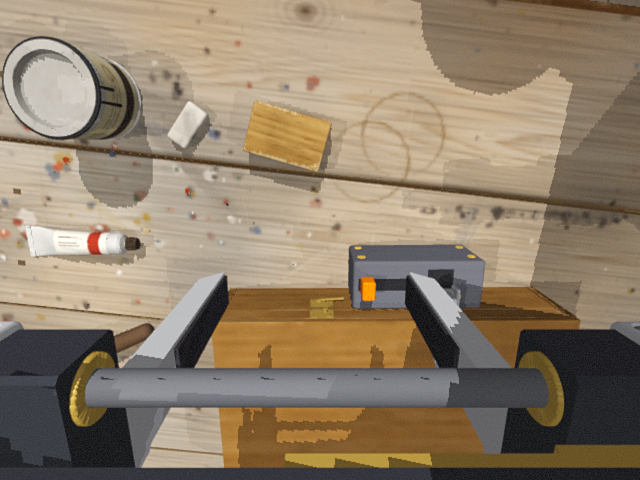

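The wrist view shows the slide at (368,288), the housing at about (415,275), and a finger hiding the lever. I measure the slide and the housing here.

```bash
python3 - <<'E'
from h import *
z=np.load('w1.npz');i,d,K,T=z['i'],z['d'],z['K'],z['T']
hsv=cv2.cvtColor(i,cv2.COLOR_RGB2HSV);h,s,v=[hsv[...,k].astype(int) for k in range(3)]
m=(h>=5)&(h<=22)&(s>200)&(v>120);m[:270]=0;m[310:]=0;m[:,:352]=0;m[:,390:]=0
V,U=np.nonzero(m);print(m.sum(),U.min(),U.max(),V.min(),V.max())
v,u=np.mgrid[0:480,0:640]
P=np.stack([(u-K[0,2])/K[0,0]*d,(v-K[1,2])/K[1,1]*d,d],-1)@T[:3,:3].T+T[:3,3]
B=(P-O);B=np.stack([B@bx,B@by,B[...,2]],-1)
print(np.percentile(B[m],[3,50,97],axis=0).round(1))
t=m&(B[...,2]>75);print('top face',t.sum(),np.percentile(B[t],[3,50,97],axis=0).round(1))
def ray(u,v,zz):
    r=T[:3,:3]@np.array([(u-K[0,2])/K[0,0],(v-K[1,2])/K[1,1],1]);return box(T[:3,3]+r*(zz-T[2,3])/r[2])
print('slide edges at z78',ray(U.min(),V.mean(),78),ray(U.max()+1,V.mean(),78))
hm=(abs(B[...,2]-60)<4)&(u>335)&(u<500)&(v>230)&(v<320);print('housing top',np.median(B[hm][:,2]),np.percentile(B[hm],[1,99],axis=0).round(1))
save('w1z',cv2.resize(i[230:330,330:510],None,fx=4,fy=4,interpolation=cv2.INTER_CUBIC))
E
```

```text
321 361 375 277 300
[[-160.   -33.    66.6]
 [-154.   -27.9   78.6]
 [-143.8  -22.    80.8]]
top face 253 [[-159.8  -33.    76.4]
 [-152.3  -27.7   79. ]
 [-143.3  -21.9   80.9]]
slide edges at z78 [-153.76599634  -34.0497256    78.        ] [-153.70460156  -20.54815488   78.        ]
housing top 61.0702646273499 [[-173.9  -40.    56.3]
 [-122.6   86.4   63.4]]
```

View pics/w1z.png

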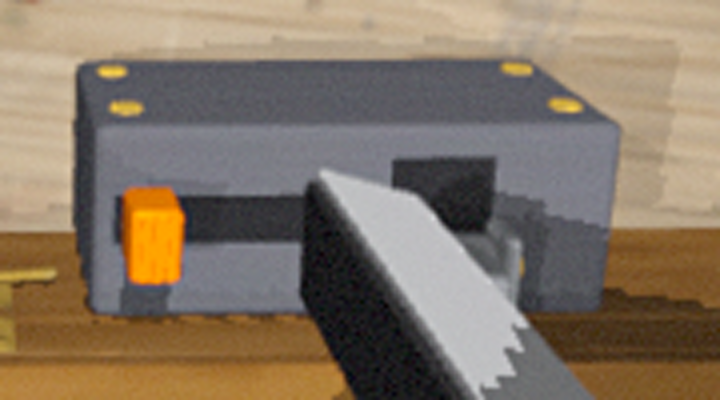

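jog_arm(turn=[[-0.3,-0.23,-0.26],[0,0,0],[0,0,0],[0,0,0],[0,0,0],[0,0,0]], dp=[[0,-5.2,0.8],[0,0,0],[3,0,0],[4,0,0],[3,0,0],[0,0,0]], gripper=[1,1,1,1,1,1], grip_force=40)

```text
clock: 2.78
eef_pos: [539.2, -84.6, 101.0]
eef_rot: [0.78, 1.569, 2.476]
wrist_force: [0.8, -0.1, -0.6]
finger_gap: 37.2
```

```bash
python3 -c "
from h import *
goal(w(-152.5,-64,66))
c=calibration('wrist');i,d=camera('wrist');save('w2',i);np.savez('w2.npz',i=i,d=d,K=c['K'],T=c['world_from_camera'])"
```

```text
t 2.775 box [-154.5  -57.   101. ] F_box [ 0.78 -0.22 -0.63] gap 37.2
tool axes in box
 [[-0.001 -1.    -0.007]
 [ 0.001 -0.007  1.   ]
 [-1.     0.001  0.001]]
turn [ 0.38  0.07 -0.07] dp cm [ 3.5  -0.2  -0.71]
```

View pics/w2.png

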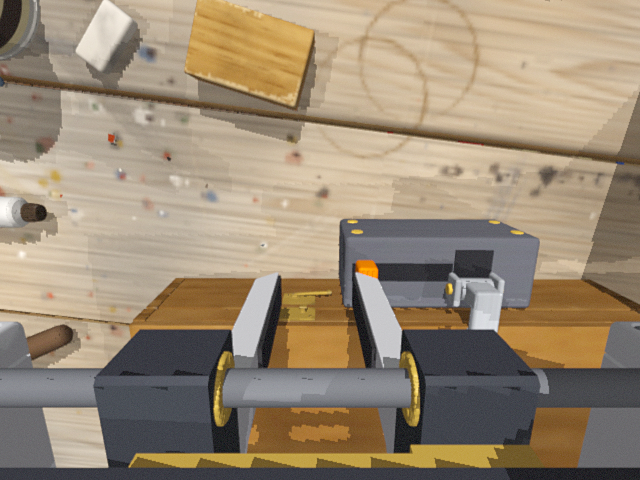

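The fingers are still closing, at about x 260 and 375, and the orange slide is just beyond the right one. I'll finish closing before going down.

jog_arm(turn=[[0.38,0,0],[0,0,0],[0,0,0],[0,0,0],[0,0,0],[0,0,0],[0,0,0]], dp=[[0,-0.2,-0.7],[0,0,0],[0,0,0],[0,0,0],[0,0,0],[2,0,0],[1.4,0,0]], gripper=[1,1,1,1,1,1,1])

```text
clock: 3.7
eef_pos: [545.3, -92.1, 73.0]
eef_rot: [-1.848, 1.562, -0.159]
wrist_force: [-0.4, -0.1, 0.7]
finger_gap: 0.5
```

```bash
python3 -c "
from h import *
goal(w(-152.5,-64,66))
c=calibration('wrist');i,d=camera('wrist');save('w3',i);np.savez('w3.npz',i=i,d=d,K=c['K'],T=c['world_from_camera'])"
```

```text
t 3.7 box [-149.4  -65.2   73. ] F_box [-0.37 -0.05  0.67] gap 0.5
tool axes in box
 [[ 0.009 -1.     0.   ]
 [-0.002 -0.     1.   ]
 [-1.    -0.009 -0.002]]
turn [ 0.   -0.14  0.5 ] dp cm [0.69 0.31 0.12]
```

View pics/w3.png

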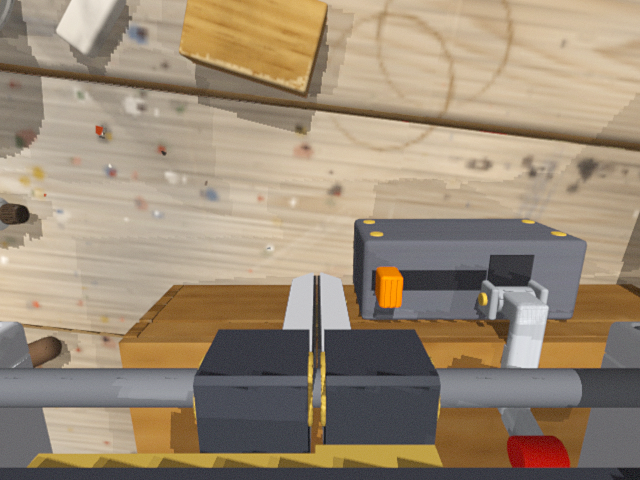

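jog_arm(turn=[[0,0,0.5],[0,0,0],[0,0,0]], dp=[[0.6,0.3,0.8],[0,0,0],[0,0,0]], gripper=[1,1,1])

```text
clock: 4.12
eef_pos: [540.7, -83.7, 65.5]
eef_rot: [2.267, 1.568, -2.326]
wrist_force: [0.8, 0.1, -0.3]
finger_gap: 0.2
```

```bash
python3 -c "
from h import *
goal(w(-152.5,-50,66))"
```

```text
t 4.125 box [-152.9  -56.3   65.5] F_box [ 0.8   0.01 -0.3 ] gap 0.2
tool axes in box
 [[-0.002 -1.    -0.   ]
 [-0.002 -0.     1.   ]
 [-1.     0.002 -0.002]]
turn [ 0.01 -0.11 -0.13] dp cm [-0.05 -0.04  0.63]
```

jog_arm(turn=[[0,0,0],[0,0,0],[0,0,0],[0,0,0]], dp=[[0,0,0.25],[0,0,0.25],[0,0,0.2],[0,0,0]], gripper=[1,1,1,1])

```text
clock: 4.62
eef_pos: [540.3, -76.4, 66.3]
eef_rot: [2.78, 1.568, -1.814]
wrist_force: [0.7, 0.6, -0.2]
finger_gap: 0.6
```

```bash
python3 -c "
from h import *
goal(w(-152.5,-45,66))"
```

```text
t 4.625 box [-152.5  -49.    66.3] F_box [ 0.79  0.54 -0.23] gap 0.6
tool axes in box
 [[-0.001 -1.    -0.   ]
 [-0.002 -0.     1.   ]
 [-1.     0.001 -0.002]]
turn [ 0.01 -0.13 -0.05] dp cm [ 0.03 -0.    0.4 ]
```

jog_arm(turn=[[0,0,0],[0,0,0]], dp=[[0,0,0.2],[0,0,0.15]], gripper=[1,1])

```text
clock: 4.88
eef_pos: [539.9, -72.8, 66.3]
eef_rot: [2.811, 1.568, -1.783]
wrist_force: [-0.4, 0.7, -0.1]
finger_gap: 0.8
```

jog_arm(turn=[[0,0,0]], dp=[[0,0,0.15]], gripper=[1])

```text
clock: 5.0
eef_pos: [539.7, -71.4, 66.3]
eef_rot: [2.826, 1.568, -1.768]
wrist_force: [-0.7, -1.8, 0.2]
finger_gap: 0.3
```

jog_arm(turn=[[0,0,0]], dp=[[0,0,0.15]], gripper=[1])

```text
clock: 5.12
eef_pos: [539.5, -69.9, 66.3]
eef_rot: [2.86, 1.568, -1.733]
wrist_force: [0.2, -1.4, 0.9]
finger_gap: 0.5
```

jog_arm(turn=[[0,0,0]], dp=[[0,0,0.15]], gripper=[1])

```text
clock: 5.25
eef_pos: [539.3, -68.4, 66.3]
eef_rot: [2.875, 1.568, -1.718]
wrist_force: [0.4, -1.4, -0.3]
finger_gap: 0.7
```

jog_arm(turn=[[0,0,0]], dp=[[0,0,0.15]], gripper=[1])

```text
clock: 5.38
eef_pos: [539.1, -66.9, 66.3]
eef_rot: [2.871, 1.568, -1.723]
wrist_force: [-0.5, -0.8, 0.8]
finger_gap: 0.4
```

jog_arm(turn=[[0,0,0],[0,0,0]], dp=[[0,0,0.15],[0,0,0.15]], gripper=[1,1])

```text
clock: 5.62
eef_pos: [538.8, -63.7, 66.3]
eef_rot: [2.894, 1.568, -1.7]
wrist_force: [-0.5, -1.2, -0.0]
finger_gap: 0.3
```

jog_arm(turn=[[0,0,0]], dp=[[0,0,0.1]], gripper=[1])

```text
clock: 5.75
eef_pos: [538.6, -62.6, 66.3]
eef_rot: [2.914, 1.568, -1.679]
wrist_force: [-0.6, -2.0, 0.8]
finger_gap: 0.5
```

jog_arm(turn=[[0,0,0]], dp=[[0,0,0.1]], gripper=[1])

```text
clock: 5.88
eef_pos: [538.5, -61.5, 66.3]
eef_rot: [2.865, 1.568, -1.728]
wrist_force: [-0.5, -1.9, 0.0]
finger_gap: 0.6
```

jog_arm(turn=[[0,0,0],[0,0,0]], dp=[[0,0,0.1],[0,0,0.1]], gripper=[1,1])

```text
clock: 6.12
eef_pos: [538.2, -59.4, 66.3]
eef_rot: [2.88, 1.568, -1.714]
wrist_force: [-0.1, -1.8, -0.0]
finger_gap: 0.5
```

jog_arm(turn=[[0,0,0]], dp=[[0,0,0.1]], gripper=[1])

```text
clock: 6.25
eef_pos: [538.1, -58.4, 66.3]
eef_rot: [2.86, 1.568, -1.734]
wrist_force: [-1.0, -1.9, -0.6]
finger_gap: 0.9
```

jog_arm(turn=[[0,0,0]], dp=[[0,0,0.1]], gripper=[1])

```text
clock: 6.38
eef_pos: [538.0, -57.3, 66.3]
eef_rot: [2.873, 1.568, -1.72]
wrist_force: [0.6, -0.9, -0.4]
finger_gap: 0.4
```

Force is still about 2 N, so the last 8 mm haven't started.

jog_arm(turn=[[0,0,0],[0,0,0]], dp=[[0,0,0.1],[0,0,0.1]], gripper=[1,1])

```text
clock: 6.62
eef_pos: [537.7, -55.2, 66.3]
eef_rot: [2.882, 1.568, -1.712]
wrist_force: [-1.1, -2.3, -0.3]
finger_gap: 0.7
```

jog_arm(turn=[[0,0,0]], dp=[[0,0,0.1]], gripper=[1])

```text
clock: 6.75
eef_pos: [537.6, -54.1, 66.3]
eef_rot: [2.864, 1.568, -1.73]
wrist_force: [-0.1, -1.8, 0.1]
finger_gap: 0.2
```

jog_arm(turn=[[0,0,0]], dp=[[0,0,0.1]], gripper=[1])

```text
clock: 6.88
eef_pos: [537.5, -53.1, 66.3]
eef_rot: [2.876, 1.568, -1.717]
wrist_force: [0.8, -1.8, 0.4]
finger_gap: 0.4
```

jog_arm(turn=[[0,0,0],[0,0,0]], dp=[[0,0,0.1],[0,0,0.1]], gripper=[1,1])

```text
clock: 7.12
eef_pos: [537.2, -51.1, 66.3]
eef_rot: [2.904, 1.567, -1.689]
wrist_force: [0.6, -3.7, -0.2]
finger_gap: 0.6
```

jog_arm(turn=[[0,0,0]], dp=[[0,0,0.1]], gripper=[1])

```text
clock: 7.25
eef_pos: [537.1, -50.2, 66.4]
eef_rot: [2.932, 1.567, -1.662]
wrist_force: [0.3, -2.4, 0.3]
finger_gap: 0.4
```

jog_arm(turn=[[0,0,0]], dp=[[0,0,0.1]], gripper=[1])

```text
clock: 7.38
eef_pos: [537.0, -49.2, 66.3]
eef_rot: [2.942, 1.567, -1.651]
wrist_force: [0.3, -4.1, -0.5]
finger_gap: 0.6
```

The force has risen to 3–4 N, so the last 8 mm began near y=-52. Smaller steps from here.

jog_arm(turn=[[0,0,0]], dp=[[0,0,0.07]], gripper=[1])

```text
clock: 7.5
eef_pos: [536.9, -48.6, 66.3]
eef_rot: [2.944, 1.567, -1.65]
wrist_force: [0.6, -3.7, 0.6]
finger_gap: 0.5
```

jog_arm(turn=[[0,0,0]], dp=[[0,0,0.07]], gripper=[1])

```text
clock: 7.62
eef_pos: [536.8, -47.9, 66.4]
eef_rot: [2.967, 1.567, -1.626]
wrist_force: [0.1, -4.5, 0.9]
finger_gap: 0.4
```

jog_arm(turn=[[0,0,0]], dp=[[0,0,0.07]], gripper=[1])

```text
clock: 7.75
eef_pos: [536.7, -47.1, 66.3]
eef_rot: [2.956, 1.567, -1.638]
wrist_force: [0.7, -3.8, 0.4]
finger_gap: 0.2
```

jog_arm(turn=[[0,0,0]], dp=[[0,0,0.05]], gripper=[1])

```text
clock: 7.88
eef_pos: [536.7, -46.6, 66.3]
eef_rot: [2.944, 1.567, -1.65]
wrist_force: [0.3, -3.2, 0.6]
finger_gap: 0.3
```

jog_arm(turn=[[0,0,0]], dp=[[0,0,0.05]], gripper=[1])

```text
clock: 8.0
eef_pos: [536.6, -46.1, 66.3]
eef_rot: [2.951, 1.567, -1.643]
wrist_force: [-0.1, -3.6, 0.2]
finger_gap: 0.4
```

jog_arm(turn=[[0,0,0]], dp=[[0,0,0.05]], gripper=[1])

```text
clock: 8.12
eef_pos: [536.5, -45.6, 66.3]
eef_rot: [2.95, 1.567, -1.644]
wrist_force: [0.8, -3.2, 0.5]
finger_gap: 0.6
```

One row at a time now, in 0.4 mm steps.

jog_arm(turn=[[0,0,0]], dp=[[0,0,0.04]], gripper=[1])

```text
clock: 8.25
eef_pos: [536.5, -45.1, 66.3]
eef_rot: [2.953, 1.567, -1.641]
wrist_force: [0.7, -4.0, 0.7]
finger_gap: 0.6
```

jog_arm(turn=[[0,0,0]], dp=[[0,0,0.04]], gripper=[1])

```text
clock: 8.38
eef_pos: [536.4, -44.7, 66.3]
eef_rot: [2.956, 1.567, -1.638]
wrist_force: [0.0, -3.5, 0.2]
finger_gap: 1.0
```

jog_arm(turn=[[0,0,0]], dp=[[0,0,0.04]], gripper=[1])

```text
clock: 8.5
eef_pos: [536.4, -44.3, 66.3]
eef_rot: [2.952, 1.567, -1.642]
wrist_force: [-0.6, -4.0, 0.1]
finger_gap: 0.7
```

jog_arm(turn=[[0,0,0]], dp=[[0,0,0.04]], gripper=[1])

```text
clock: 8.62
eef_pos: [536.4, -43.8, 66.4]
eef_rot: [2.969, 1.567, -1.625]
wrist_force: [0.5, -4.0, 0.4]
finger_gap: 0.4
```

jog_arm(turn=[[0,0,0]], dp=[[0,0,0.04]], gripper=[1])

```text
clock: 8.75
eef_pos: [536.3, -43.4, 66.3]
eef_rot: [2.953, 1.567, -1.641]
wrist_force: [-0.8, -2.9, 0.2]
finger_gap: 0.4
```

jog_arm(turn=[[0,0,0]], dp=[[0,0,0.03]], gripper=[1])

```text
clock: 8.88
eef_pos: [536.3, -43.2, 66.4]
eef_rot: [2.978, 1.566, -1.616]
wrist_force: [0.7, -5.4, 0.6]
finger_gap: 0.6
```

jog_arm(turn=[[0,0,0]], dp=[[0,0,0.03]], gripper=[1])

```text
clock: 9.0
eef_pos: [536.3, -43.1, 66.4]
eef_rot: [2.982, 1.566, -1.612]
wrist_force: [-0.3, -5.8, 0.8]
finger_gap: 0.7
```

jog_arm(turn=[[0,0,0]], dp=[[0,0,0.03]], gripper=[1])

```text
clock: 9.12
eef_pos: [536.3, -43.1, 66.4]
eef_rot: [3.02, 1.566, -1.574]
wrist_force: [-0.3, -6.2, -0.3]
finger_gap: 0.6
```

The force is 6.2 N with no advance, so this is the stop. I back off, lift, and look.

jog_arm(turn=[[0,0,0],[0,0,0],[0,0,0],[0,0,0],[0,0,0],[0,0,0],[0,0,0]], dp=[[0,0,-0.5],[0,0,-1],[-3,0,0],[-5,1,0],[-4,3,0],[0,2,0],[0,0,0]], gripper=[1,1,1,1,1,1,1])

```text
clock: 10.0
eef_pos: [477.2, -66.6, 190.0]
eef_rot: [2.626, 1.568, -1.968]
wrist_force: [1.0, 0.3, -0.3]
finger_gap: 0.3
```

```bash
python3 -c "
from h import *
goal(w(-200,-30,190))
c=calibration('wrist');i,d=camera('wrist');save('w4',i);np.savez('w4.npz',i=i,d=d,K=c['K'],T=c['world_from_camera'])"
```

```text
t 10.0 box [-214.   -31.8  190. ] F_box [ 0.99  0.16 -0.27] gap 0.3
tool axes in box
 [[-0.001 -1.     0.001]
 [-0.002  0.001  1.   ]
 [-1.     0.001 -0.002]]
turn [-0.05 -0.12 -0.07] dp cm [-0.   -1.4   0.18]
```

View pics/w4.png

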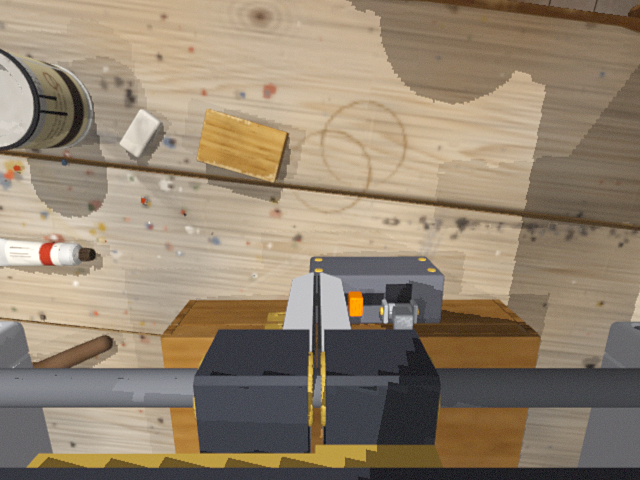

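Slide moved: orange is now at (355,303). The lever hinge is at (402,308), and the knuckle hides the grip. I'll get the grip from w3, where the red is at (538,452), and from the top and scene views.

```bash
python3 - <<'E'
from h import *
def run(n,K,T,i,d,roi):
    hsv=cv2.cvtColor(i,cv2.COLOR_RGB2HSV);h,s,v=[hsv[...,k].astype(int) for k in range(3)]
    m=((h<=5)|(h>=175))&(s>170)&(v>80)
    R=np.zeros(m.shape,bool);R[roi[2]:roi[3],roi[0]:roi[1]]=1;m&=R
    V,U=np.nonzero(m);
    def ray(u,v,zz):
        r=T[:3,:3]@np.array([(u-K[0,2])/K[0,0],(v-K[1,2])/K[1,1],1]);return box(T[:3,3]+r*(zz-T[2,3])/r[2]).round(1)
    print(n,m.sum(),U.min(),U.max(),V.min(),V.max())
    cu,cv=U.mean(),V.mean();print('mean ray z108',ray(cu,cv,108), 'u-edges',ray(U.min(),cv,108),ray(U.max()+1,cv,108),'v edges',ray(cu,V.min(),108),ray(cu,V.max()+1,108))
    vv,uu=np.mgrid[0:480,0:640]
    P=np.stack([(uu-K[0,2])/K[0,0]*d,(vv-K[1,2])/K[1,1]*d,d],-1)@T[:3,:3].T+T[:3,3]-O
    B=np.stack([P@bx,P@by,P[...,2]],-1);print(np.percentile(B[m&(d>0)],[5,50,95],axis=0).round(1).tolist())
z=np.load('w3.npz');run('w3',z['K'],z['T'],z['i'],z['d'],(490,590,425,468))
for n,roi in (('top',(300,350,215,250)),('scene',(300,340,230,255))):
    z=np.load(n+'1.npz');c=calibration(n);run(n,np.array(c['K']),np.array(c['world_from_camera']),z['i'],z['d'],roi)
z=np.load('w3.npz');save('w3z',cv2.resize(z['i'][200:480,340:620],None,fx=2.1,fy=2.1,interpolation=cv2.INTER_CUBIC))
E
```

```text
w3 1789 507 569 436 467
mean ray z108 [-78.9  42.7 108. ] u-edges [-78.9  28.  108. ] [-78.9  59.  108. ] v edges [-88.5  41.2 108. ] [-68.9  44.3 108. ]
[[-86.9, 31.0, 105.0], [-84.3, 38.8, 113.0], [-76.3, 50.7, 117.6]]
top 60 320 328 229 236
mean ray z108 [-79.5  43.5 108. ] u-edges [-78.3  52.6 108. ] [-81.2  31.1 108. ] v edges [-71.5  42.4 108. ] [-90.7  45.  108. ]
[[-87.2, 34.3, 109.4], [-80.2, 43.3, 116.5], [-72.4, 52.6, 119.9]]
scene 61 315 324 237 244
mean ray z108 [-73.7  44.2 108. ] u-edges [-79.5  53.8 108. ] [-66.7  32.6 108. ] v edges [-61.4  51.6 108. ] [-92.1  33.  108. ]
[[-85.5, 31.8, 106.0], [-80.6, 39.0, 113.2], [-72.0, 51.3, 118.9]]
```

View pics/w3z.png

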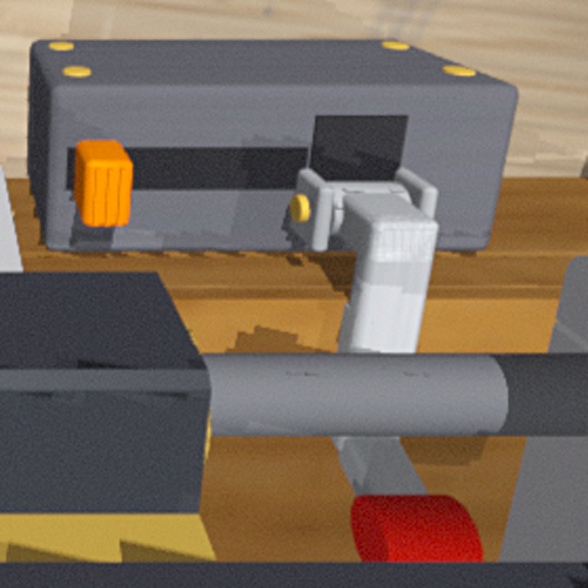

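```bash
python3 - <<'E'
from h import *
z=np.load('w3.npz');K,T=z['K'],z['T']
def ray(u,v,zz):
    r=T[:3,:3]@np.array([(u-K[0,2])/K[0,0],(v-K[1,2])/K[1,1],1]);return box(T[:3,3]+r*(zz-T[2,3])/r[2]).round(1)
print('pin',ray(340+300/2.1,200+207/2.1,66))
z=np.load('w4.npz');K,T=z['K'],z['T'];print('slide now',ray(355,303,78))
E
```

```text
pin [-141.6   26.9   66. ]
slide now [-154.6    1.    78. ]
```

jog_arm(turn=[[0,0,0],[0,0,0],[0,0,0],[0,0,0],[0,0,0],[0,0,0]], dp=[[0,-4,2.4],[0,-5,2.5],[0,-4,2],[0,0,0],[0,0,0],[0,0,0]], gripper=[0.4,0.4,0.4,0.4,0.4,0.4])

```text
clock: 10.8
eef_pos: [604.5, 19.3, 185.5]
eef_rot: [1.747, 1.566, -2.849]
wrist_force: [-0.8, 0.0, -0.1]
finger_gap: 55.3
```

```bash
python3 -c "
from h import *
goal(w(-81,42,90))
c=calibration('wrist');i,d=camera('wrist');save('w5',i)
i,d=camera('top');save('t5',i[180:300,260:420].repeat(4,0).repeat(4,1))"
```

```text
t 10.8 box [-77.4  38.4 185.5] F_box [-0.81  0.12 -0.1 ] gap 55.3
tool axes in box
 [[-0.005 -1.     0.002]
 [-0.001  0.002  1.   ]
 [-1.     0.005 -0.001]]
turn [-0.13 -0.05 -0.29] dp cm [9.56 0.31 0.37]
```

View pics/w5.png

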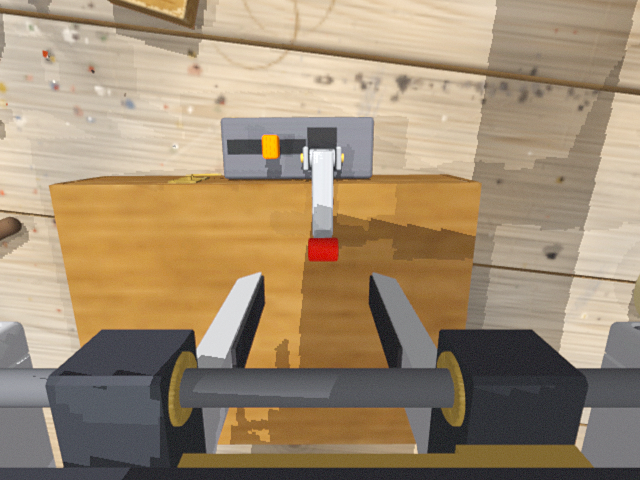

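View pics/t5.png

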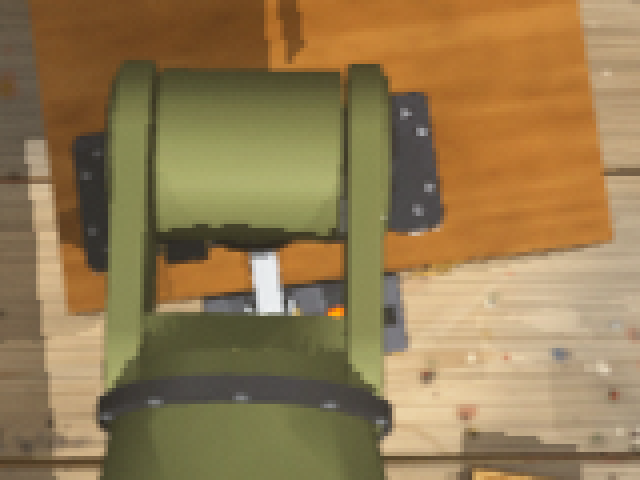

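In w5 the red grip is plainly visible at (323,250) and the hinge pins at (304,157) and (342,157). I measure from this view.

```bash
python3 - <<'E'
from h import *
i=cv2.imread('pics/w5.png')[:,:,::-1];c=calibration('wrist');K=np.array(c['K']);T=np.array(c['world_from_camera'])
hsv=cv2.cvtColor(np.ascontiguousarray(i),cv2.COLOR_RGB2HSV);h,s,v=[hsv[...,k].astype(int) for k in range(3)]
m=((h<=5)|(h>=175))&(s>170)&(v>80);m[:225]=0;m[275:]=0;m[:,:290]=0;m[:,360:]=0
V,U=np.nonzero(m)
def ray(u,v,zz):
    r=T[:3,:3]@np.array([(u-K[0,2])/K[0,0],(v-K[1,2])/K[1,1],1]);return box(T[:3,3]+r*(zz-T[2,3])/r[2]).round(1)
print(U.min(),U.max(),V.min(),V.max(),'centre z108',ray((U.min()+U.max()+1)/2,(V.min()+V.max()+1)/2,108))
print('edges y',ray(U.min(),250,110),ray(U.max()+1,250,110),'x',ray(323,V.min(),108),ray(323,V.max()+1,108))
print('pins',ray(304,157,66),ray(342,157,66))
E
```

```text
308 337 238 260 centre z108 [-77.2  42.6 108. ]
edges y [-77.5  31.5 110. ] [-77.4  53.5 110. ] x [-86.   42.5 108. ] [-68.3  42.6 108. ]
pins [-142.6   27.9   66. ] [-142.5   58.5   66. ]
```

jog_arm(turn=[[0,0,-0.29],[0,0,0],[0,0,0],[0,0,0]], dp=[[0,0.05,0.42],[4,0,0],[3.5,0,0],[0,0,0]], gripper=[0.4,0.4,0.4,0.4])

```text
clock: 11.4
eef_pos: [603.4, 23.1, 111.3]
eef_rot: [-1.849, 1.566, -0.164]
wrist_force: [-0.3, 0.4, -0.1]
finger_gap: 56.6
```

```bash
python3 -c "
from h import *
goal(w(-78,42.6,90))"
```

```text
t 11.4 box [-78.   42.3 111.3] F_box [-0.23  0.47 -0.14] gap 56.6
tool axes in box
 [[ 0.005 -1.     0.004]
 [-0.001  0.004  1.   ]
 [-1.    -0.005 -0.001]]
turn [-0.22 -0.08  0.27] dp cm [2.13 0.01 0.03]
```

jog_arm(turn=[[-0.2,0,0.2],[0,0,0],[0,0,0],[0,0,0],[0,0,0],[0,0,0]], dp=[[2,0,0],[0,0,0],[0,0,0],[0,0,0],[0,0,0],[0,0,0]], gripper=[0.4,0.4,1,1,1,1], grip_force=20)

```text
clock: 12.15
eef_pos: [605.3, 23.7, 94.8]
eef_rot: [-1.721, 1.563, -0.031]
wrist_force: [0.2, 5.4, -1.6]
finger_gap: 21.5
```

jog_arm(turn=[[0,0,0],[0,0,0]], dp=[[0,0,0],[0,0,0]], gripper=[1,1])

```text
clock: 12.4
eef_pos: [605.3, 23.8, 94.8]
eef_rot: [-1.728, 1.563, -0.038]
wrist_force: [0.1, -0.3, 0.7]
finger_gap: 21.7
```

```bash
python3 -c "
from h import *
goal(w(-78,42.6,90))
i,d=camera('scene');save('s6',i[200:320,240:400].repeat(4,0).repeat(4,1))"
```

```text
t 12.4 box [-76.1  42.8  94.8] F_box [ 0.05 -0.33  0.72] gap 21.7
tool axes in box
 [[ 0.007 -1.    -0.   ]
 [-0.001 -0.     1.   ]
 [-1.    -0.007 -0.001]]
turn [ 0.01 -0.07  0.42] dp cm [ 0.48  0.2  -0.02]
```

View pics/s6.png

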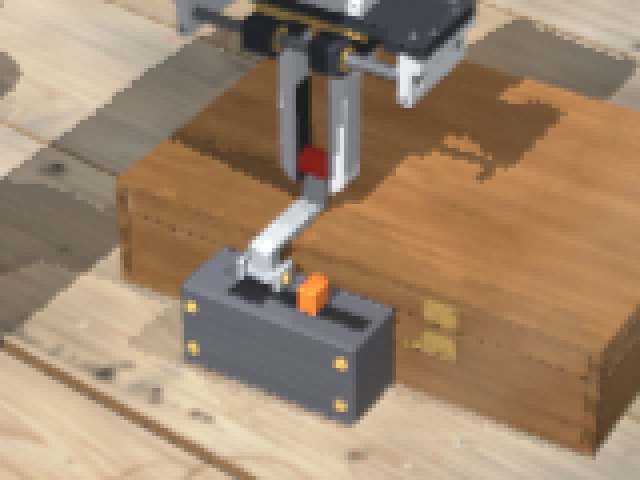

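The grip is held, with a gap of 21.7 mm against the 22 mm bar. First a small lift to check that the lever is free.

jog_arm(turn=[[0,0,0],[0,0,0]], dp=[[-0.4,0.3,0],[-0.4,0.32,0]], gripper=[1,1], grip_force=25)

```text
clock: 12.7
eef_pos: [598.8, 23.1, 102.5]
eef_rot: [-1.691, 1.564, -0.002]
wrist_force: [1.0, 0.8, -5.6]
finger_gap: 21.8
```

```bash
python3 -c "
from h import *
goal(w(-78,42.6,90))"
```

```text
t 12.7 box [-82.6  42.9 102.5] F_box [ 1.12  0.72 -5.58] gap 21.8
tool axes in box
 [[ 0.007 -1.     0.   ]
 [-0.001  0.     1.   ]
 [-1.    -0.007 -0.001]]
turn [-0.   -0.05  0.41] dp cm [ 1.25 -0.45 -0.02]
```

jog_arm(turn=[[0,0,0]], dp=[[-0.72,0.72,0]], gripper=[1])

```text
clock: 12.82
eef_pos: [591.1, 22.2, 109.6]
eef_rot: [-1.689, 1.564, -0.0]
wrist_force: [0.8, 0.3, -6.3]
finger_gap: 22.2
```

```bash
python3 -c "
from h import *
goal(w(-78,42.6,90))
i,d=camera('scene');save('s7',i[200:320,240:400].repeat(4,0).repeat(4,1))"
```

```text
t 12.825 box [-90.3  42.9 109.6] F_box [ 0.82  0.2  -6.3 ] gap 22.2
tool axes in box
 [[ 0.007 -1.     0.   ]
 [-0.001  0.     1.   ]
 [-1.    -0.007 -0.001]]
turn [-0.   -0.05  0.38] dp cm [ 1.97 -1.22 -0.03]
```

View pics/s7.png

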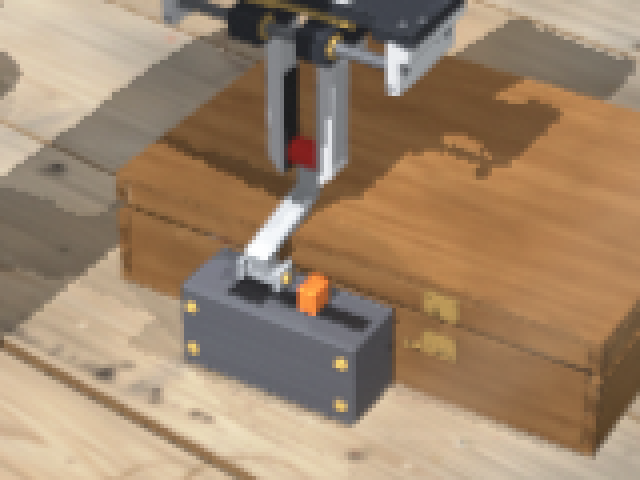

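The lever is rising cleanly, about 0.26 rad so far. I continue along the arc.

jog_arm(turn=[[0,0,0],[0,0,0],[0,0,0],[0,0,0]], dp=[[-0.64,0.81,0],[-0.52,0.88,0],[-0.39,0.94,0],[-0.26,0.99,0]], gripper=[1,1,1,1])

```text
clock: 13.38
eef_pos: [551.8, 17.4, 129.6]
eef_rot: [-1.721, 1.564, -0.032]
wrist_force: [4.5, 1.0, -9.2]
finger_gap: 21.4
```

```bash
cat >> h.py <<'E'
def arc():
    s=manip.read_state();b=box(s['eef_pos']);c=np.array([b[0]-1.9,b[2]+13.2])-[-142.3,66.5]
    print('R',np.hypot(*c).round(1),'theta',np.degrees(np.arctan2(c[1],c[0])).round(1),'rad',(np.arctan2(c[1],c[0])-np.radians(33.3)).round(3))
E
python3 -c "
from h import *
goal(w(-78,42.6,90));arc()"
```

```text
t 13.375 box [-130.    42.8  129.6] F_box [ 4.56  0.5  -9.18] gap 21.4
tool axes in box
 [[ 0.007 -1.     0.   ]
 [-0.001  0.     1.   ]
 [-1.    -0.007 -0.001]]
turn [-0.01 -0.06  0.38] dp cm [ 3.99 -5.17 -0.01]
R 77.0 theta 82.2 rad 0.854
```

jog_arm(turn=[[0,0,0],[0,0,0]], dp=[[0.02,1.02,0],[0.1,1.02,0]], gripper=[1,1])

```text
clock: 13.62
eef_pos: [532.0, 15.0, 130.5]
eef_rot: [-1.689, 1.558, -0.0]
wrist_force: [6.4, 0.8, -2.8]
finger_gap: 22.0
```

```bash
python3 -c "
from h import *
goal(w(-78,42.6,90));arc()
i,d=camera('scene');save('s8',i[200:320,240:400].repeat(4,0).repeat(4,1))"
```

```text
t 13.625 box [-149.9   42.7  130.5] F_box [ 6.42  0.02 -2.81] gap 22.0
tool axes in box
 [[ 0.013 -1.     0.   ]
 [-0.002  0.     1.   ]
 [-1.    -0.013 -0.002]]
turn [-0.01 -0.09  0.73] dp cm [ 4.15 -7.14 -0.  ]
R 77.8 theta 97.0 rad 1.112
```

View pics/s8.png

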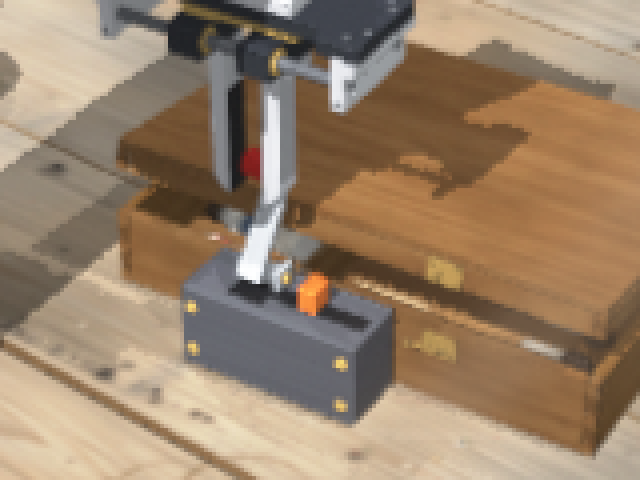

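The lid has sprung ajar. I continue to the stop.

jog_arm(turn=[[0,0,0],[0,0,0],[0,0,0]], dp=[[0.2,1.0,0],[0.31,0.97,0],[0.4,0.85,0]], gripper=[1,1,1])

```text
clock: 14.05
eef_pos: [503.8, 11.5, 123.5]
eef_rot: [-1.688, 1.552, 0.001]
wrist_force: [2.6, 1.2, 5.9]
finger_gap: 21.1
```

```bash
python3 -c "
from h import *
goal(w(-78,42.6,90));arc()"
```

```text
t 14.05 box [-178.4   42.6  123.5] F_box [2.76 0.92 5.86] gap 21.1
tool axes in box
 [[ 0.019 -1.     0.   ]
 [-0.002  0.     1.   ]
 [-1.    -0.019 -0.002]]
turn [-0.02 -0.13  1.08] dp cm [ 3.54 -9.97  0.01]
R 79.8 theta 118.4 rad 1.485
```

jog_arm(turn=[[0,0,0]], dp=[[0.28,0.43,0]], gripper=[1])

```text
clock: 14.18
eef_pos: [499.3, 11.0, 121.2]
eef_rot: [-1.688, 1.551, 0.001]
wrist_force: [1.4, 2.9, 6.0]
finger_gap: 21.1
```

jog_arm(turn=[[0,0,0]], dp=[[0.25,0.35,0]], gripper=[1])

```text
clock: 14.3
eef_pos: [495.7, 10.5, 119.2]
eef_rot: [-1.688, 1.55, 0.002]
wrist_force: [2.1, 1.3, 5.1]
finger_gap: 21.3
```

```bash
python3 -c "
from h import *
goal(w(-78,42.6,90));arc()
i,d=camera('scene');save('s9',i[200:320,240:400].repeat(4,0).repeat(4,1))"
```

```text
t 14.3 box [-186.4   42.6  119.2] F_box [2.24 1.03 5.1 ] gap 21.3
tool axes in box
 [[ 0.021 -1.     0.   ]
 [-0.002  0.     1.   ]
 [-1.    -0.021 -0.002]]
turn [-0.02 -0.14  1.2 ] dp cm [ 3.150e+00 -1.078e+01  1.000e-02]
R 80.4 theta 124.9 rad 1.599
```

View pics/s9.png

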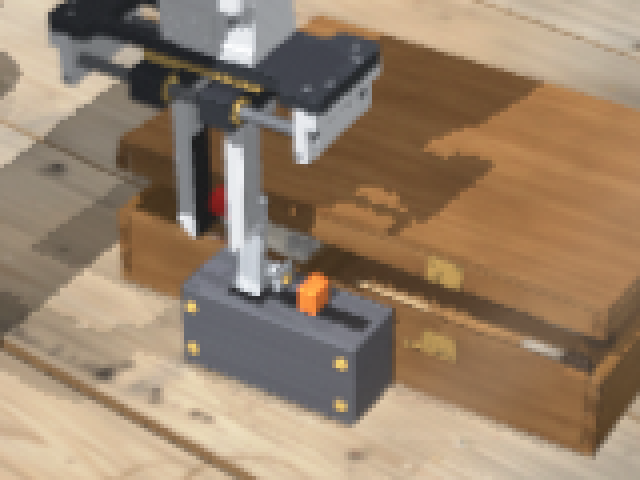

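No stop yet; the force is a steady 5–6 N. I keep going.

jog_arm(turn=[[0,0,0]], dp=[[0.22,0.3,0]], gripper=[1])

```text
clock: 14.48
eef_pos: [492.3, 10.1, 117.1]
eef_rot: [-1.689, 1.549, 0.0]
wrist_force: [1.4, 2.4, 3.4]
finger_gap: 21.2
```

jog_arm(turn=[[0,0,0]], dp=[[0.22,0.27,0]], gripper=[1])

```text
clock: 14.6
eef_pos: [489.4, 9.7, 115.2]
eef_rot: [-1.691, 1.549, -0.002]
wrist_force: [0.0, 1.9, 4.6]
finger_gap: 20.5
```

```bash
python3 -c "
from h import *
goal(w(-78,42.6,90));arc()
i,d=camera('wrist');save('w10',i)
i,d=camera('scene');save('s10',i[220:300,270:370].repeat(6,0).repeat(6,1))"
```

```text
t 14.6 box [-192.8   42.6  115.2] F_box [0.25 1.83 4.55] gap 20.5
tool axes in box
 [[ 0.022 -1.     0.   ]
 [-0.003  0.     1.   ]
 [-1.    -0.022 -0.003]]
turn [-0.01 -0.15  1.24] dp cm [ 2.760e+00 -1.142e+01  1.000e-02]
R 81.1 theta 130.3 rad 1.693
```

View pics/w10.png

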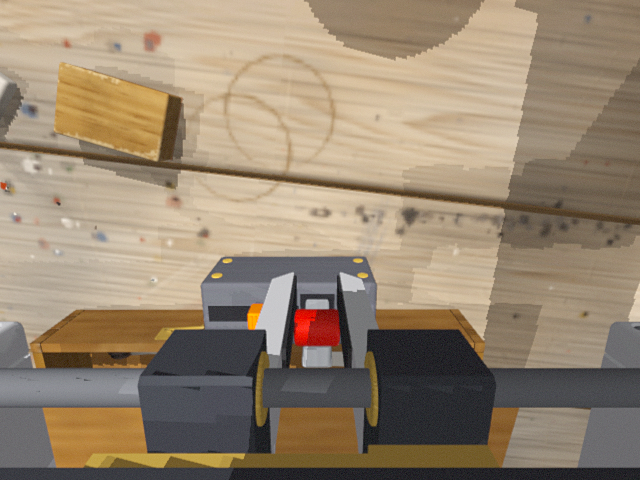

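View pics/s10.png

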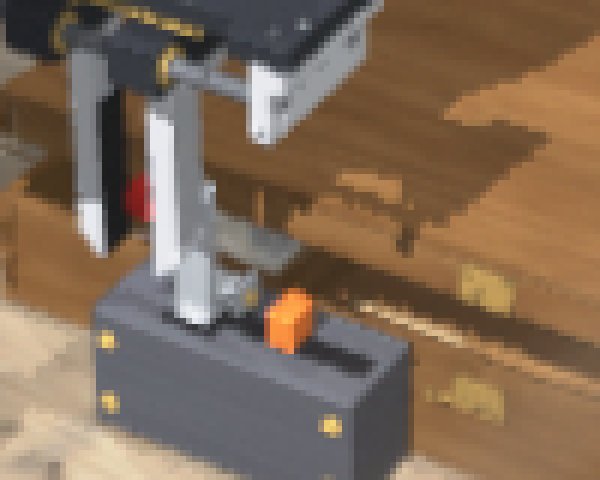

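```bash
cat >> h.py <<'E'
def red(i,roi):
    c=calibration('wrist');K=np.array(c['K']);T=np.array(c['world_from_camera'])
    hsv=cv2.cvtColor(np.ascontiguousarray(i),cv2.COLOR_RGB2HSV);h,s,v=[hsv[...,k].astype(int) for k in range(3)]
    m=((h<=5)|(h>=175))&(s>170)&(v>60);M=np.zeros_like(m);M[roi[2]:roi[3],roi[0]:roi[1]]=1;m&=M
    V,U=np.nonzero(m);print('red px',U.min(),U.max(),V.min(),V.max())
    return K,T,m,U,V
def ray(K,T,u,v,zz):
    r=T[:3,:3]@np.array([(u-K[0,2])/K[0,0],(v-K[1,2])/K[1,1],1]);return box(T[:3,3]+r*(zz-T[2,3])/r[2]).round(1)
E
python3 -c "
from h import *
i,d=camera('wrist');K,T,m,U,V=red(i,(280,360,295,370))
for z in (125,130,135): print(z,ray(K,T,U.mean(),V.min(),z),ray(K,T,U.mean(),V.max()+1,z))
vv,uu=np.mgrid[0:480,0:640]
P=np.stack([(uu-K[0,2])/K[0,0]*d,(vv-K[1,2])/K[1,1]*d,d],-1)@T[:3,:3].T+T[:3,3]-O
B=np.stack([P@bx,P@by,P[...,2]],-1)[m];print(np.percentile(B,[3,25,50,75,97],axis=0).round(1))
q=B[:,[0,2]];A=np.c_[2*q,np.ones(len(q))];s=np.linalg.lstsq(A,(q**2).sum(1),rcond=None)[0];print('circle',s[:2],np.sqrt(s[2]+s[0]**2+s[1]**2))
"
```

```text
red px 294 339 309 346
125 [-187.4   41.9  125. ] [-165.2   41.9  125. ]
130 [-190.    41.9  130. ] [-168.5   41.9  130. ]
135 [-192.5   41.9  135. ] [-171.7   41.9  135. ]
[[-190.3   31.8  131.3]
 [-188.8   36.5  137.4]
 [-185.7   41.8  140. ]
 [-181.6   47.2  141. ]
 [-176.6   52.   142. ]]
circle [-227.96872994  204.95852126] 79.2687557724885
```

The bar has crept towards the back of the pads. It is near (-182, 132), which gives about 1.54 rad. I regrasp it centred, then push to the stop.

jog_arm(turn=[[0,0,0],[0,0,0],[0,0,0.6],[0,0,0.6],[0,0,0],[0,0,0],[0,0,0],[0,0,0]], dp=[[0,0,0],[0,0,0],[0.1,-0.5,0],[0.1,-0.5,0],[0,0,0],[0,0,0],[0,0,0],[0,0,0]], gripper=[0.65,0.65,0.65,0.65,0.65,1,1,1], grip_force=40)

```text
clock: 15.75
eef_pos: [498.6, 10.9, 111.7]
eef_rot: [1.954, 1.565, -2.64]
wrist_force: [0.4, 0.6, -0.5]
finger_gap: 21.9
```

```bash
python3 -c "
from h import *
goal(w(-182,42.6,113))
i,d=camera('wrist');save('w11',i)
K,T,m,U,V=red(i,(270,370,270,370))
for z in (125,130,135): print(z,ray(K,T,U.mean(),V.min(),z),ray(K,T,U.mean(),V.max()+1,z))
"
```

```text
t 15.75 box [-183.5   42.6  111.7] F_box [ 0.45  0.56 -0.48] gap 21.9
tool axes in box
 [[-0.005 -1.     0.   ]
 [-0.002  0.     1.   ]
 [-1.     0.005 -0.002]]
turn [-0.01 -0.13 -0.31] dp cm [-0.13 -0.15 -0.  ]
red px 293 340 293 330
125 [-187.8   41.9  125. ] [-167.    41.9  125. ]
130 [-190.    41.9  130. ] [-169.7   41.9  130. ]
135 [-192.1   41.9  135. ] [-172.5   41.9  135. ]
```

View pics/w11.png

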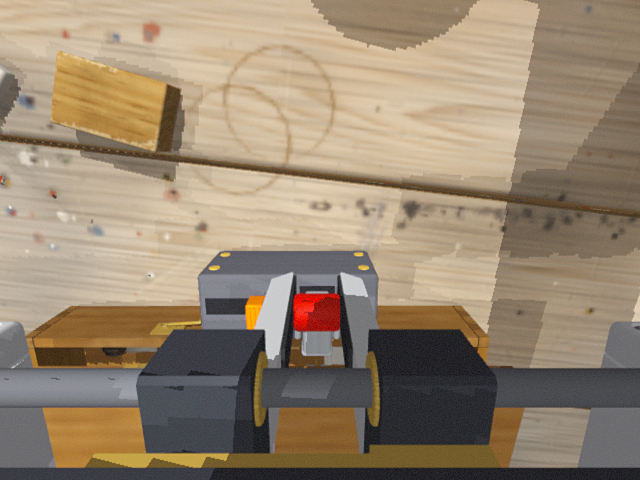

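It is centred now. I push tangentially, watching the force.

jog_arm(turn=[[0,0,0],[0,0,0]], dp=[[0.11,0.17,0],[0.11,0.17,0]], gripper=[1,1])

```text
clock: 16.05
eef_pos: [496.9, 10.6, 110.5]
eef_rot: [-3.125, 1.568, -1.436]
wrist_force: [7.2, 2.9, 1.5]
finger_gap: 21.3
```

jog_arm(turn=[[0,0,0]], dp=[[0.11,0.17,0]], gripper=[1])

```text
clock: 16.18
eef_pos: [496.4, 10.6, 110.1]
eef_rot: [-2.181, 1.566, -0.492]
wrist_force: [6.8, 2.9, 0.8]
finger_gap: 21.8
```

jog_arm(turn=[[0,0,0]], dp=[[0.11,0.17,0]], gripper=[1])

```text
clock: 16.3
eef_pos: [495.8, 10.5, 109.8]
eef_rot: [-1.927, 1.563, -0.238]
wrist_force: [6.9, 3.5, 1.3]
finger_gap: 21.3
```

jog_arm(turn=[[0,0,0],[0,0,0]], dp=[[0.2,0.4,0],[0.2,0.4,0]], gripper=[1,1])

```text
clock: 16.55
eef_pos: [493.4, 10.1, 108.3]
eef_rot: [-1.722, 1.546, -0.033]
wrist_force: [29.8, 8.3, 1.2]
finger_gap: 21.8
```

jog_arm(turn=[[0,0,0]], dp=[[0.2,0.4,0]], gripper=[1])

```text
clock: 16.68
eef_pos: [493.7, 10.1, 108.3]
eef_rot: [-1.685, 1.534, 0.004]
wrist_force: [27.8, 7.0, -1.5]
finger_gap: 21.7
```

```bash
python3 -c "
from h import *
goal(w(-186,42.6,110))
i,d=camera('wrist');save('w12',i)
K,T,m,U,V=red(i,(270,370,270,370))
for z in (125,130,135): print(z,ray(K,T,U.mean(),V.min(),z),ray(K,T,U.mean(),V.max()+1,z))
"
```

```text
t 16.675 box [-188.5   42.5  108.3] F_box [28.39  3.69 -1.54] gap 21.7
tool axes in box
 [[ 0.036 -0.999  0.001]
 [-0.004  0.001  1.   ]
 [-0.999 -0.036 -0.004]]
turn [-0.06 -0.24  2.09] dp cm [-0.16 -0.26  0.01]
red px 293 340 295 332
125 [-194.    41.9  125. ] [-173.    41.8  125. ]
130 [-196.4   41.9  130. ] [-176.1   41.9  130. ]
135 [-198.8   41.9  135. ] [-179.1   41.9  135. ]
```

The force rose to 29 N with no further motion, so the lever is at its stop and the grip is at x≈-187 (-186 expected). I release and lift away.

jog_arm(turn=[[0,0,0],[0,0,0],[0,0,0],[0,0,0],[0,0,0],[0,0,0]], dp=[[0,-0.05,0],[0,0,0],[0,0,0],[0,0,0],[0,0,0],[0,0,0]], gripper=[1,0.5,0.5,0.5,0.5,0.5])

```text
clock: 17.48
eef_pos: [493.7, 10.0, 108.2]
eef_rot: [-1.688, 1.534, -0.0]
wrist_force: [0.5, -0.8, 0.1]
finger_gap: 47.3
```

```bash
python3 -c "
from h import *
goal(w(-186,42.6,110))
i,d=camera('wrist');save('w13',i)"
```

```text
t 17.475 box [-188.5   42.4  108.2] F_box [ 0.42 -0.89  0.15] gap 47.3
tool axes in box
 [[ 0.037 -0.999  0.001]
 [-0.004  0.001  1.   ]
 [-0.999 -0.037 -0.004]]
turn [-0.07 -0.25  2.09] dp cm [-0.17 -0.26  0.02]
```

View pics/w13.png

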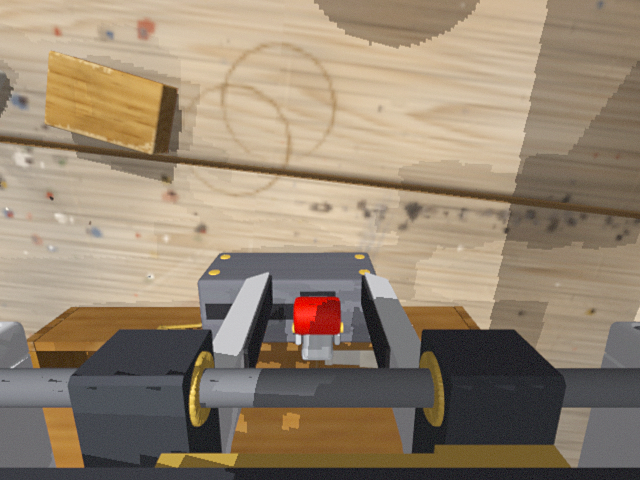

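The fingers are clear on both sides of the red grip at (318,315). I go straight up.

jog_arm(turn=[[0,0,0],[0,0,0],[0,0,0],[0,0,0],[0,0,0],[0,0,0],[0,0,0]], dp=[[-1.5,0,0],[-4,0,0],[-5,0,0],[-4,4,2],[0,4,4],[0,0,0],[0,0,0]], gripper=[0.5,0.5,0.5,0.5,0.5,0.5,0.5])

```text
clock: 18.4
eef_pos: [399.5, 61.2, 261.0]
eef_rot: [-1.668, 1.528, 0.02]
wrist_force: [0.4, -0.6, 0.6]
finger_gap: 46.8
```

```bash
python3 -c "
from h import *
goal(w(-186,42.6,110))
i,d=camera('scene');save('s14',i[190:330,230:450].repeat(3,0).repeat(3,1))
i,d=camera('wrist');save('w14',i)
K,T,m,U,V=red(i,(200,500,200,480))
for z in (125,130,135): print(z,ray(K,T,U.mean(),V.min(),z),ray(K,T,U.mean(),V.max()+1,z))
i,d=camera('top');save('t14',i)"
```

```text
t 18.4 box [-276.   104.3  261. ] F_box [ 0.32 -0.6   0.58] gap 46.8
tool axes in box
 [[ 0.042 -0.999  0.002]
 [-0.004  0.002  1.   ]
 [-0.999 -0.042 -0.004]]
turn [-0.1  -0.24  2.43] dp cm [15.49 -8.36 -6.09]
red px 324 343 338 347
125 [-160.1  113.8  125. ] [-148.7  113.9  125. ]
130 [-163.3  113.7  130. ] [-152.1  113.8  130. ]
135 [-166.5  113.5  135. ] [-155.5  113.6  135. ]
```

View pics/s14.png

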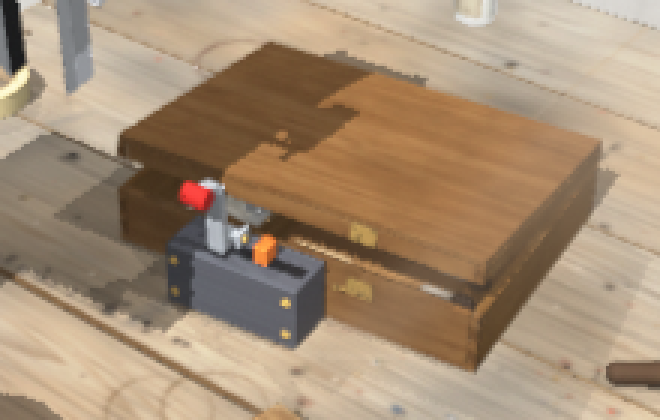

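View pics/w14.png

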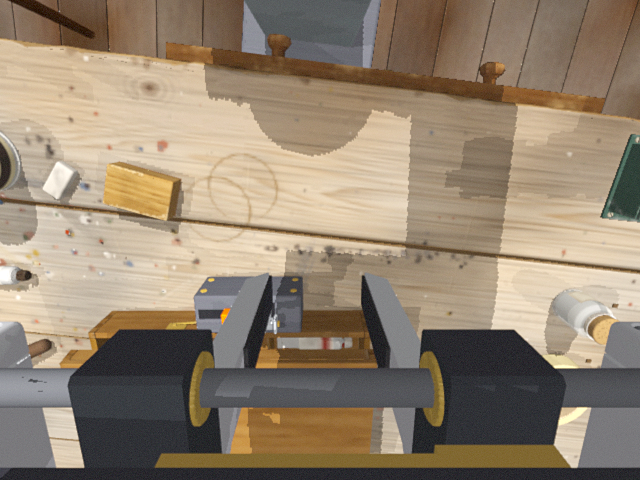

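View pics/t14.png

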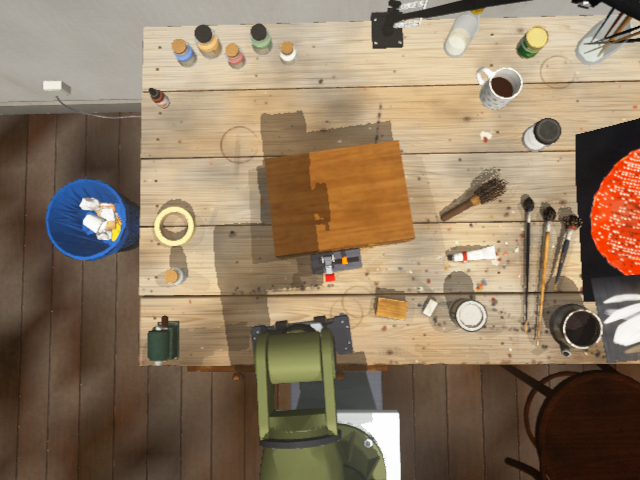

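The lever stands open, with red at (330,278) in the top view. The lid is ajar and the bystanders are where they were. A last numeric check of the lever, then sign off.

```bash
python3 - <<'E'
from h import *
i,d=camera('top');c=calibration('top');K=np.array(c['K']);T=np.array(c['world_from_camera'])
hsv=cv2.cvtColor(i,cv2.COLOR_RGB2HSV);h,s,v=[hsv[...,k].astype(int) for k in range(3)]
m=((h<=5)|(h>=175))&(s>170)&(v>80);m[:265]=0;m[290:]=0;m[:,:315]=0;m[:,345:]=0
V,U=np.nonzero(m);print(m.sum(),ray(K,T,U.mean()+.5,V.mean()+.5,130))
a=np.load('top1.npz')['i'].astype(int);df=np.abs(i.astype(int)-a).max(2);
for n,(u,v) in dict(sand=(391,308),whisk=(475,195),eraser=(430,308),tube=(472,254),jar=(174,276)).items(): print(n,np.median(df[v-12:v+12,u-15:u+15]))
E
```

```text
56 [-189.1   42.1  130. ]
sand 2.0
whisk 2.0
eraser 2.0
tube 2.0
jar 5.0
```

```bash
python3 -c "
from h import *
print(order.sign_off()); print(manip.read_state()['clock'])"
```

```text
the job is handed in; nothing more can be done
None
the job is handed in; nothing more can be done
```

The latch is open: the slide is at its stop, the lever stands fully open, and the lid has sprung ajar. I handed the job in at about 18.5 s, with the gripper holding nothing and well clear of the box.

- **Slide:** I pushed it about 28 mm with closed fingertips. Resistance was about 2 N, then 3–4 N, then firm at the stop. The highest force I read there was 6.2 N, with no further movement.
- **Lever:** I swung it up by its red grip. Part-way through, the bar crept to the edge of the pads at about 1.54 rad, so I let go and took hold of it again centred. I then pulled until the force rose to about 29 N with no more movement.
- **Last checks:** After release the grip sits at x ≈ -189 mm in the box's axes, against about -186 expected for fully open. The 3 mm difference is close to the camera's accuracy of about 2 mm. The picture shows the lid ajar, and the bystanders look the same in the top view as at the start.

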